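Set the drill guide to its mark and hold it shut

TASK

Push the long oak offcut over the bench, without lifting it, until its long side lies flush against the wooden fence of the drilling jig, about midway along the free stretch of the fence to the right of the jig's plate. Then, with its lever still open, slide the jig's spring-loaded leg out until its pointer stands at the dark length mark, and while holding it there squeeze the lever shut against the black grip beside it. Finish holding it like that, lever shut and leg at the mark, so that I can drive the locking screw; leave the other things on the bench alone.

Things in the scene. Friction and masses are not known exactly. Their poses are not given: they have to be found in the camera images.
- jig: Drilling jig fixed to the bench; origin at bench height under its rail, which runs along its y. Plate 130 x 205, 10 mm thick: x -80 to +50, y -20 to +185 mm; rail top z 26. Wooden fence 18 mm high: front face at x = +21 mm, from y +20 to -230, bare bench before it where y is below -20. The offcut's seat there: centre at x = 0, about y = -140 mm.
- oak_piece: The workpiece: loose oak offcut, 42 x 145 x 22 mm (x, y, z), about 0.09 kg, lying on the bench on the robot's side of the fence. Origin at the centre of its underside, y along its length.
- leg (a joint): Travel of the sliding leg along the jig's -y, m: 0 retracted (start) to 0.12. A spring always pulls it back with 4 to 6 N, also with the lever shut. The leg is a saddle on the rail (34 mm wide, top z 38 mm) with an upright crosspiece and a bar that carries a steel guide ring (32 mm across, underside z 28) to over the offcut; retracted, the ring's centre is at jig y -33 mm.
- crosspiece (a point): On the leg: middle of the crosspiece's upright face to the jig's +y, 60 mm above the bench; axes as the jig's; at jig y +95 mm when retracted. Crosspiece: 58 mm to either side in x, z 26 to 68, 10 mm thick. Open fingers behind it (+y side), one each side of grip and lever, can push the leg out by it. Grip and lever stand from 4 to 75 mm behind this face.
- grip_plate (a point): On the black fixed grip plate of the leg, 10 x 66 x 38 mm, z 38 to 76 mm: middle of its outer (jig +x) face, 61 mm above the bench, 12 mm in x from the rail axis and 37 mm behind (+y) the crosspiece's pushed face. Moves with the leg; axes as the jig's.
- lever (a joint): Lever angle, rad: 0 shut (parallel to the grip), 0.30 open (start; a spring reopens it, 3 to 5 N at the tip to shut, no latch). Pivot 68 mm behind the crosspiece; the free end, next to the crosspiece, swings out to the jig's -x. 10 mm thick, z 46 to 76. Shut, lever and grip are 24 mm wide together, centred on the rail axis; open, the free end reaches x = -31 mm.
- lever_tip (a point): Point on the lever's outer (-x) face 9 mm short of its free end, 61 mm above the bench: where to squeeze.
- leg_pointer (a point): Foot of the dark steel pointer blade (3 mm thick) on the leg's crosspiece, at its -x end, 63 mm from the rail axis, 14 mm above the bench; 5 mm ahead (-y) of the crosspiece's pushed face. Moves with the leg; axes as the jig's.
- mark: The length mark: dark steel strip 36 x 4 x 2 mm on the plate, on the robot's side of the rail, across the direction of slide (its y is the jig's y). Origin at the centre of its underside, 10 mm above the bench. The pointer must stand at the same jig y; that is 50 to 95 mm of leg travel.
- lid_box: Tool box of the room, fixed, about 300 x 170 mm, left of the jig, with its lid standing open on the side towards the jig: lid up to 265 mm high and 300 mm long, solid; pass over or round it. Origin under the box's middle.
- tape_measure: Loose tape measure, 36 x 89 x 71 mm, bystander behind the jig. Origin under its centre.
- pencil: Loose green pencil, 172 mm long, 8 mm high, bystander. Origin under its centre.

How it is judged (in metres and radians):
On the way, in this order (a step that is already met when the one before it is completed fails the run):
1. the offcut lies flush against the fence, about midway along its free stretch (x of oak_piece in the frame of jig between -0.004 and 0.005 m and y of oak_piece in the frame of jig between -0.18 and -0.1 m and angle between the y axis of oak_piece and the y axis of jig, either way round below 0.05 rad and height (world z) of oak_piece below 0.004 m), for 0.2 s.
2. the leg is held drawn out with its pointer at the mark, the lever still open (y of leg_pointer in the frame of mark between -0.005 and 0.005 m and value of joint lever above 0.15 rad), for 0.2 s.
At the end, for the whole second after the job is handed in: Still holding: fingers squeeze the lever shut (under 0.05 rad, over 3 N on the grip), the pointer is still and within 5 mm of the mark, and the offcut lies on the bench on the fence (within 4 mm, 0.05 rad of parallel, its middle within 40 mm of jig y -140 mm) (all of step 1 and y of leg_pointer in the frame of mark between -0.005 and 0.005 m and value of joint lever below 0.05 rad and contact force between the fingers and leg_c0 above 3 N and velocity of joint leg between -0.01 and 0.01 m/s); the arm keeps its last pose, push and grip.
It fails at once if the lever is shut while the pointer is more than 12 mm from the mark (value of joint lever below 0.08 rad and (y of leg_pointer in the frame of mark above 0.012 m or y of leg_pointer in the frame of mark below -0.012 m)).
It fails at once if the offcut is lifted more than 15 mm off the bench (height (world z) of oak_piece above 0.015 m).
It fails at once if a bystander (tape measure, pencil) is moved more than 30 mm (distance of any of tape_measure, pencil from where it was at the start of the episode above 0.03 m).
It also fails if it takes over 51 s, if anything falls off the work surface, if the arm or the gripper's body presses on something with over 40 N, if the wrist force passes 120 N, or if a joint passes its speed limit or range.

ROBOT

A 7-joint arm with a two-finger parallel gripper is mounted at the origin on a cart in front of the work surface, level with it; the furniture and walls round the work are solid. World frame = base frame: x ahead of the robot, y to its left, z up, the work surface at z = 0. Lengths are in mm, angles in rad, forces in N, time in s.
With the tool pointing down it reaches from about 400 to 875 mm from the base axis. Payload 4.4 kg.
Tool frame: the origin (TCP) lies midway between the tips of the shut fingers; the grasp point (between the pads) lies 19 mm behind it (ctrl.grip_point_offset is the distance from the TCP to the grasp point, in mm); z points along the fingers, y is the line along which they close (so a half turn about z gives the same grasp; the last joint's range is limited). The gripper opens to 85 mm and grips with 20 to 120 N. Pads are 22 mm wide; open, the fingers measure 114 mm over their backs; the gripper's body (76 mm by 85 mm) begins 54 mm behind the grasp point. The pads swing forward as they close: fully open they stand 13 mm farther back than shut.
Start: joints at [-1.339, 0.628, 0.038, 1.517, -0.027, 0.996, -0.02], TCP at [190.697, 621.412, 231.313] pointing down, gripper open.
Joint ranges: [-3.06, 3.06], [-0.37, 2.12], [-1.25, 1.32], [0.18, 2.47], [-1.1, 4.24], [0.23, 1.98], [-2.94, 2.94]. Speed limits (rad/s): [2.57, 2.57, 3.14, 3.14, 3.14, 3.14, 3.14].

INTERFACE

Orientations are given as [roll, pitch, yaw] about the fixed x, y, z axes, in that order (R = Rz(yaw) Ry(pitch) Rx(roll)).
In Python, from cell import ctrl gives the robot as it stands.
- The arm moves only by the tool nudge_tcp, called after "Request:" as name([rows], argument=value, ...), one row to a line, values as JSON. Schema: {"type":"object","properties":{"offsets":{"type":"array","items":{"type":"object","properties":{"xyz":{"type":"array","items":{"type":"number"},"minItems":3,"maxItems":3},"rotvec":{"type":"array","items":{"type":"number"},"minItems":3,"maxItems":3},"aperture":{"type":"number"}},"additionalProperties":false,"required":["aperture"]},"minItems":1,"maxItems":12},"only":{"type":"string"},"quiet":{"type":"boolean"},"lines":{"type":"string"}},"required":["offsets"],"additionalProperties":false}. offsets is a list of rows, 1 to 12 of them, each an object with the fields xyz (a list: dx, dy, dz in mm), rotvec (a list: a rotation vector rx, ry, rz in rad), aperture (the finger opening in mm); a field left out counts as zero (the opening has to be given); each row shifts and turns the commanded pose from where the row before left it, along the tool's axes as they then stand; what a row does not reach is not made up. A row lasts 1/10 s, in which the tool goes at most 50 mm and 0.15 rad, less where a joint would pass 70% of its speed; a pose out of reach is approached as far as the arm can. The fingers move at their own pace and stop on an object; the grip force is fixed at half the most. Time passes only in rows, so rows that do not move let the fingers close. The tool returns the time, the measured TCP pose, the force, the opening and the grip force at its end. only (a regular expression) keeps the lines of the reply that match it, lines (a string "A,B") keeps lines A to B, and quiet returns only ok. Input that does not fit is refused with a message, and nothing moves.
- ctrl.read_state(): the state, without advancing time (a new reading comes with each control period).
- ctrl.get_image(name): name is "side" or "top"; returns the picture (384x512x3 uint8, blue, green, red); there is no depth.
- ctrl.calibration(name): a dict with "fx", "fy", "cx", "cy" (pixels), "rvec" (rotation vector, rad) and "tvec" (3), from world to camera coordinates, as OpenCV has them. Camera axes: x right, y down, z forward; pixel columns grow to the right and rows downward; lengths in mm; the calibration is good to about 2 mm. A picture is of the moment at which its call begins. calibration takes no time and is no camera call.
- ctrl.finish_job(): hands the job in; it is judged then, once.
The state is a dict: "clock": time; "qpos": joint angles; "qd": joint speeds; "tau": joint torques, N m; "eef_pos": TCP position; "tool_rot": TCP orientation; "force": force on the tool from outside, world axes, zero at the start; "torque": the same for the moment, N m; "width": finger opening in mm; "gripper_force": force on a finger pad.
Only numpy, scipy, OpenCV 4.12 (cv2) and the standard library are available. Lean on these libraries where they do the work, as an engineer would, in place of code of your own. Each camera call takes 0.05 s, during which the arm holds its last target. There are 200 camera calls.

## Working session

There is one attempt and no reset: what is moved stays moved. The work goes in short steps, Python scripts to look and compute and a tool call to move; the robot and the scene stay as the last step left them, time stands still between calls to the robot, and variables do not carry over. Pictures are saved under pics/ and viewed, at most 13 in all, crops included, and the job is handed in when it is done.

```bash
ls; mkdir -p pics
```

Create h.py:
```python
import numpy as np, cv2
from cell import ctrl
def cal(n):
    c=ctrl.calibration(n); R=cv2.Rodrigues(np.array(c['rvec'],float))[0]; t=np.array(c['tvec'],float).ravel()
    K=np.array([[c['fx'],0,c['cx']],[0,c['fy'],c['cy']],[0,0,1]],float); return K,R,t
def ray(n,u,v):
    K,R,t=cal(n); return -R.T@t, R.T@np.linalg.solve(K,[u,v,1])
def onz(n,u,v,z):
    o,d=ray(n,u,v); return o+d*(z-o[2])/d[2]
def proj(n,P):
    K,R,t=cal(n); p=K@(R@np.array(P,float)+t); return p[:2]/p[2]
```

Run:
```python
from h import *
for n in("top","side"):
    im=ctrl.get_image(n); cv2.imwrite(f'pics/{n}0.png',im)
    print(n,ray(n,256,192))
s=ctrl.read_state(); print(s['clock'],s['eef_pos'],s['tool_rot'],s['width'],s['force'])
```

```text
cell.py
pics
top (array([509.29520535, -87.23770979, 951.28733392]), array([ 0.08846378, -0.00558018, -0.99608264]))
side (array([ 525.79101105, -771.07903946,  678.63331967]), array([ 0.09408917,  0.73772181, -0.66864843]))
0.1 [190.50356408 620.86443755 230.47198599] [-3.13985693e+00  9.25358186e-06  2.84381255e+00] 85.5506702108334 [ 0.56905416 -0.209292   -0.15295567]
```

View pics/top0.png

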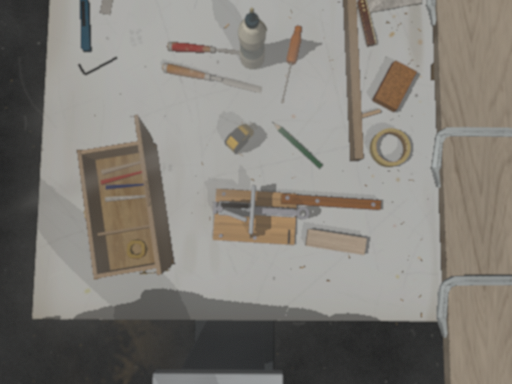

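View pics/side0.png

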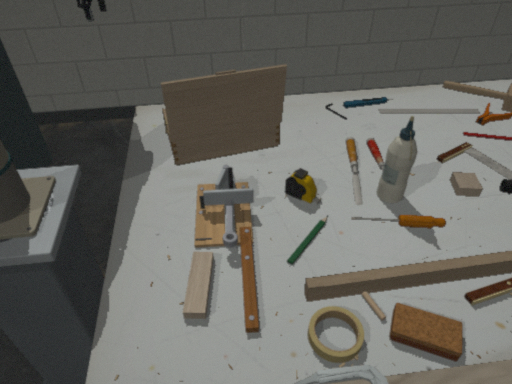

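The top view has +x up and +y left. The jig is at about (255,215), with the fence running right from (280,195) to (382,206). The offcut is at (336,241), the tape at (238,138), the pencil at (298,145) and the open lid at (147,195). Next I'll zoom in for measurement.

Run:
```python
from h import *
a=cv2.imread('pics/top0.png')[178:262,200:392]; cv2.imwrite('pics/c1.png',cv2.resize(a,None,fx=4.1,fy=4.1,interpolation=cv2.INTER_CUBIC))
b=cv2.imread('pics/side0.png')[155:335,170:275]; cv2.imwrite('pics/c2.png',cv2.resize(b,None,fx=3.3,fy=3.3,interpolation=cv2.INTER_CUBIC))
for p in [(280,195),(382,206),(215,240),(295,245),(336,241)]: print(p,onz('top',*p,15).round(0))
```

```text
(280, 195) [ 585. -153.   15.]
(382, 206) [ 559. -408.   15.]
(215, 240) [472.   8.  15.]
(295, 245) [ 461. -190.   15.]
(336, 241) [ 472. -292.   15.]
```

View pics/c1.png

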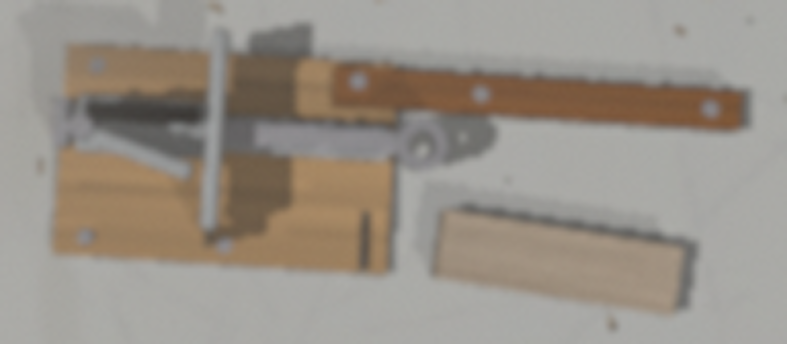

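View pics/c2.png

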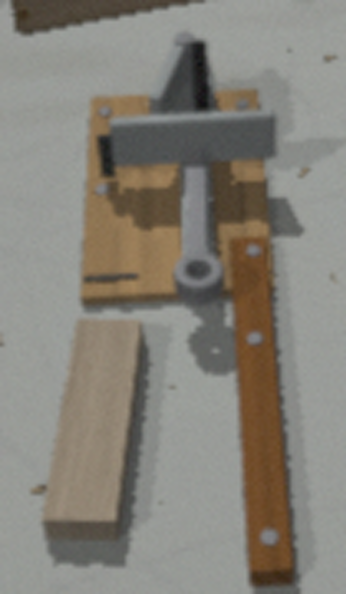

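Add to h.py:
```python
def cz(px,z): return np.array([onz('top',200+(u+.5)/4.1-.5,178+(v+.5)/4.1-.5,z)[:2] for u,v in px])
```

Run:
```python
from h import *
f=cz([(332,103),(748,131)],18); fb=cz([(334,62),(748,90)],18)
p=cz([(68,45),(52,252),(391,271)],10); o=cz([(443,209),(692,241),(677,311),(433,276)],22); m=cz([(365,211),(364,270)],12)
yaw=lambda a,b:-np.arctan2(*(a-b))
nf=np.linalg.norm
print('fence',f.round(1),nf(f[0]-f[1]),yaw(*f),yaw(*fb))
print('plate',p.round(1),nf(p[0]-p[1]),nf(p[1]-p[2]),yaw(p[1],p[2]))
print('oak',o.round(1),nf(o[0]-o[1]),nf(o[1]-o[2]),yaw(o[0],o[1]),yaw(o[3],o[2]),o.mean(0)); print('mark',m.round(1))
w=(yaw(*f)+yaw(*fb)+yaw(p[1],p[2]))/3
R=np.array([[np.cos(w),-np.sin(w)],[np.sin(w),np.cos(w)]])
# origins from each feature
for loc,P in [((21,20),f[0]),((21,-230),f[1]),((50,185),p[0]),((-80,185),p[1]),((-80,-20),p[2])]: print('orig',P-R@np.array(loc))
x=cz([(219,32),(209,232)],68); r=cz([(423,142)],33); print(x,r)
```

```text
fence [[ 565.7 -153.9]
 [ 550.2 -406.8]] 253.32479380305486 -0.06119027947111656 -0.06157671359737034
plate [[ 600.9    7.8]
 [ 474.4   15.7]
 [ 464.1 -190.4]] 126.74224565893918 206.40380777566915 -0.04980605849826507
oak [[ 501.9 -220.5]
 [ 483.6 -370.2]
 [ 441.9 -360.4]
 [ 461.9 -214.3]] 150.8235819276148 42.885365010304746 -0.12151122063719225 -0.1357759141661671 [ 472.32205975 -291.37127366]
mark [[ 500.3 -174.5]
 [ 464.7 -173.8]]
orig [ 543.55941655 -172.70062562]
orig [ 542.44123074 -175.96482898]
orig [ 540.32523724 -173.96993503]
orig [ 543.61384035 -173.55311232]
orig [ 545.12391921 -175.04005008]
[[603.32355518 -85.07972838]
 [488.40662059 -80.09641272]] [[ 541.77725379 -207.22582755]]
```

Add to h.py:
```python
O=np.array([543,-174.3]); W=-0.057
RJ=np.array([[np.cos(W),-np.sin(W)],[np.sin(W),np.cos(W)]])
from scipy.spatial.transform import Rotation as Ro
def st():
    s=ctrl.read_state(); p=np.array(s['eef_pos']); j=RJ.T@(p[:2]-O)
    print('t',s['clock'],'p',p.round(1),'rot',np.round(s['tool_rot'],3),'jig',j.round(1),'q',np.round(s['qpos'],2),'F',np.round(s['force'],1),'w',round(s['width'],1),s['gripper_force']); return s
def rel(jx,jy,z,yaw=None):
    s=st(); g=np.r_[O+RJ@np.array([jx,jy]),z]; R=Ro.from_euler('xyz',s['tool_rot'])
    print('d tool',R.inv().apply(g-np.array(s['eef_pos'])).round(1))
    if yaw is not None: print('rv',(R.inv()*Ro.from_euler('xyz',[np.pi,0,yaw])).as_rotvec().round(4))
```

```text
(no output)
```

Request:
nudge_tcp([
  {"xyz": [0, 0, -38], "rotvec": [0, 0, -0.08], "aperture": 85},
  {"xyz": [0, 0, -38], "rotvec": [0, 0, -0.08], "aperture": 85},
  {"xyz": [0, 0, -39], "rotvec": [0, 0, -0.08], "aperture": 85},
  {"xyz": [-30, -27.5, 0], "aperture": 85},
  {"xyz": [-30, -27.5, 0], "aperture": 85},
  {"xyz": [-30, -27.5, 0], "aperture": 85},
  {"xyz": [-30, -27.5, 0], "aperture": 85},
  {"xyz": [-30, -27.5, 0], "aperture": 85},
  {"xyz": [-30, -27.5, 0], "aperture": 85},
  {"xyz": [-30, -27.5, 0], "aperture": 85},
  {"xyz": [-30, -27.5, 0], "aperture": 85},
  {"xyz": [-30, -27.5, 0], "aperture": 85},
])

```text
clock: 1.3
eef_pos: [446.7, 357.2, 346.0]
tool_rot: [-3.141, -0.001, 3.084]
force: [1.2, 0.3, 0.6]
width: 84.9
gripper_force: 0.0
```

```bash
python3 -c "
from h import *
rel(-110,-132,345,np.pi+W)"
```

```text
t 1.3 p [446.7 357.2 346. ] rot [-3.141e+00 -1.000e-03  3.084e+00] jig [-126.4  525.1] q [-0.75  0.41  0.04  1.58 -0.02  1.16  0.81] F [1.2 0.3 0.6] w 84.9 0.0
d tool [ -16.9 -657.1    1.3]
rv [-0.0005 -0.0005 -0.0007]
```

Request:
nudge_tcp([
  {"xyz": [0, -45, 0], "aperture": 85},
  {"xyz": [0, -45, 0], "aperture": 85},
  {"xyz": [0, -45, 0], "aperture": 85},
  {"xyz": [0, -45, 0], "aperture": 85},
  {"xyz": [0, -45, 0], "aperture": 85},
  {"xyz": [0, -45, 0], "aperture": 85},
  {"xyz": [0, -45, 0], "aperture": 85},
  {"xyz": [0, -45, 0], "aperture": 85},
  {"xyz": [0, -45, 0], "aperture": 85},
  {"xyz": [0, -45, 0], "aperture": 85},
  {"xyz": [0, -45, 0], "aperture": 85},
  {"xyz": [0, -45, 0], "aperture": 85},
])

```text
clock: 2.5
eef_pos: [414.1, -182.0, 346.3]
tool_rot: [3.141, -0.0, 3.084]
force: [1.0, -0.1, 0.8]
width: 85.2
gripper_force: 0.0
```

```bash
python3 -c "
from h import *
rel(-115,-132,0,np.pi+W)"
```

```text
t 2.5 p [ 414.1 -182.   346.3] rot [ 3.141 -0.     3.084] jig [-128.2  -15. ] q [ 0.08  0.22  0.34  1.87 -0.08  1.06  1.97] F [ 1.  -0.1  0.8] w 85.2 0.0
d tool [ -13.3 -117.1  346.2]
rv [ 0.0002 -0.     -0.0005]
```

Request:
nudge_tcp([
  {"xyz": [-4, -39, 0], "aperture": 85},
  {"xyz": [-4, -39, 0], "aperture": 85},
  {"xyz": [-5, -39, 20], "aperture": 85},
  {"xyz": [0, 0, 45], "aperture": 85},
  {"xyz": [0, 0, 45], "aperture": 85},
  {"xyz": [0, 0, 45], "aperture": 85},
  {"xyz": [0, 0, 45], "aperture": 85},
  {"xyz": [0, 0, 45], "aperture": 85},
  {"xyz": [0, 0, 45], "aperture": 85},
  {"xyz": [0, 0, 40], "aperture": 85},
  {"xyz": [0, 0, 10], "aperture": 85},
  {"aperture": 85},
])

```text
clock: 3.7
eef_pos: [419.9, -297.4, 5.2]
tool_rot: [3.14, -0.003, 3.083]
force: [-0.8, 0.1, -0.4]
width: 85.2
gripper_force: 0.0
```

Run:
```python
from h import *
rel(-32,-135,-5,np.pi+W)
cv2.imwrite('pics/s1.png',cv2.resize(ctrl.get_image('side')[130:384,100:356],None,fx=2.3,fy=2.3))
```

```text
t 3.7 p [ 419.9 -297.4    5.2] rot [ 3.140e+00 -3.000e-03  3.083e+00] jig [-115.8 -130. ] q [ 0.46  0.82  0.15  2.04 -0.37  0.31  2.43] F [-0.8  0.1 -0.4] w 85.2 0.0
d tool [-83.9  -5.    9.9]
rv [ 0.0017 -0.0028 -0.0012]
```

View pics/s1.png

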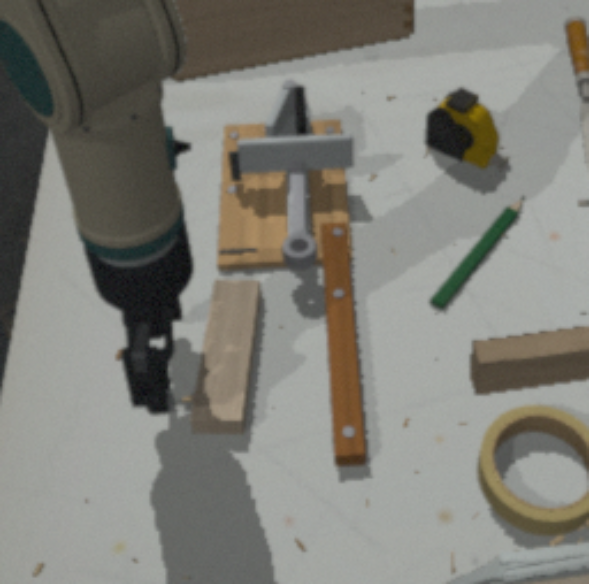

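The gripper stands clear on the robot side of the offcut, at about (150,370), with the offcut at (230,355). I'll lower a little and push.

Request:
nudge_tcp([
  {"xyz": [0, -5, 10], "rotvec": [0, 0.003, 0], "aperture": 85},
  {"xyz": [-8, 0, 0], "aperture": 85},
  {"xyz": [-8, 0, 0], "aperture": 85},
  {"xyz": [-8, 0, 0], "aperture": 85},
  {"xyz": [-7, 0, 0], "aperture": 85},
  {"xyz": [-7, -2, 0], "aperture": 85},
  {"xyz": [-7, -2, 0], "aperture": 85},
  {"xyz": [-7, -2, 0], "aperture": 85},
  {"xyz": [-7, -2, 0], "aperture": 85},
  {"xyz": [-7, -2, 0], "aperture": 85},
  {"xyz": [-5, -1, 0], "aperture": 85},
  {"aperture": 85},
])

```text
clock: 4.95
eef_pos: [492.2, -318.4, -3.9]
tool_rot: [-3.141, -0.002, 3.084]
force: [-0.7, -0.7, -0.2]
width: 85.0
gripper_force: 0.0
```

```bash
python3 -c "
from h import *
rel(-32,-140,-5,np.pi+W)"
```

```text
t 4.95 p [ 492.2 -318.4   -3.9] rot [-3.141e+00 -2.000e-03  3.084e+00] jig [ -42.5 -146.8] q [ 0.4   0.89  0.2   1.85 -0.36  0.44  2.37] F [-0.7 -0.7 -0.2] w 85.0 0.0
d tool [-10.5   6.8   1.1]
rv [-0.0008 -0.0015 -0.0004]
```

Request:
nudge_tcp([
  {"xyz": [-3, 0, 0], "aperture": 85},
  {"xyz": [-3, 0, 0], "aperture": 85},
  {"xyz": [-2, 0, 0], "aperture": 85},
  {"xyz": [-2, 0, 0], "aperture": 85},
  {"aperture": 85},
])

```text
clock: 5.45
eef_pos: [501.3, -318.5, -4.0]
tool_rot: [-3.142, -0.003, 3.084]
force: [-0.2, -0.2, 0.2]
width: 84.9
gripper_force: 0.0
```

Run:
```python
from h import *
st()
cv2.imwrite('pics/t2.png',cv2.resize(ctrl.get_image('top')[178:262,200:392],None,fx=4.1,fy=4.1,interpolation=cv2.INTER_CUBIC))
```

```text
t 5.45 p [ 501.3 -318.5   -4. ] rot [-3.142e+00 -3.000e-03  3.084e+00] jig [ -33.4 -146.4] q [ 0.39  0.9   0.21  1.82 -0.36  0.46  2.36] F [-0.2 -0.2  0.2] w 84.9 0.0
```

View pics/t2.png

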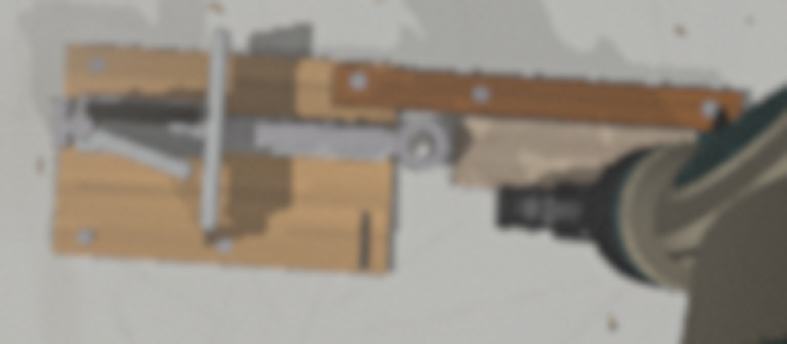

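The offcut, at (450–700, 120–185) in the crop, nearly touches the fence. I'll press on gently until the force rises.

Request:
nudge_tcp([
  {"xyz": [-1.5, 0, 0], "aperture": 85},
  {"xyz": [-1.5, 0, 0], "aperture": 85},
  {"aperture": 85},
])

```text
clock: 5.8
eef_pos: [503.8, -318.8, -4.0]
tool_rot: [3.142, -0.003, 3.084]
force: [-1.4, -0.6, 1.1]
width: 84.8
gripper_force: 0.5
```

Request:
nudge_tcp([
  {"xyz": [-1.5, 0, 0], "aperture": 85},
  {"xyz": [-1, 0, 0], "aperture": 85},
  {"aperture": 85},
])

```text
clock: 6.1
eef_pos: [503.8, -318.8, -4.1]
tool_rot: [3.14, -0.007, 3.083]
force: [-5.6, 0.2, 4.8]
width: 84.9
gripper_force: 3.1
```

Request:
nudge_tcp([
  {"xyz": [-1, 0, 0], "aperture": 85},
  {"aperture": 85},
  {"aperture": 85},
  {"xyz": [2, 0, 0], "aperture": 85},
  {"xyz": [15, 0, 0], "aperture": 85},
  {"xyz": [30, 0, 0], "aperture": 85},
  {"xyz": [0, 0, -45], "aperture": 85},
  {"xyz": [0, 0, -45], "aperture": 85},
  {"xyz": [0, 0, -45], "aperture": 85},
  {"xyz": [0, 0, -45], "aperture": 85},
  {"xyz": [0, 45, 0], "rotvec": [0, 0, 0.1], "aperture": 85},
  {"xyz": [0, 45, 0], "rotvec": [0, 0, 0.1], "aperture": 85},
])

```text
clock: 7.3
eef_pos: [472.0, -227.7, 178.2]
tool_rot: [-3.141, 0.003, 2.876]
force: [0.0, 1.2, -1.9]
width: 85.1
gripper_force: 0.0
```

Run:
```python
from h import *
rel(0,125,176,np.pi/2+W)
```

```text
t 7.3 p [ 472.  -227.7  178.2] rot [-3.141e+00  3.000e-03  2.876e+00] jig [-67.8 -57.4] q [ 0.13  0.55  0.4   1.93 -0.32  0.71  2.02] F [ 0.   1.2 -1.9] w 85.1 0.0
d tool [-28.5 192.5   2.1]
rv [1.200e-03 3.300e-03 1.362e+00]
```

Request:
nudge_tcp([
  {"rotvec": [0, 0, 0.136], "aperture": 85},
  {"rotvec": [0, 0, 0.136], "aperture": 85},
  {"rotvec": [0, 0, 0.136], "aperture": 85},
  {"rotvec": [0, 0, 0.136], "aperture": 85},
  {"rotvec": [0, 0, 0.136], "aperture": 85},
  {"rotvec": [0, 0, 0.136], "aperture": 85},
  {"rotvec": [0, 0, 0.136], "aperture": 85},
  {"rotvec": [0, 0, 0.136], "aperture": 85},
  {"rotvec": [0, 0, 0.136], "aperture": 85},
  {"rotvec": [0, 0, 0.138], "aperture": 85},
])

```text
clock: 8.3
eef_pos: [471.7, -226.8, 176.3]
tool_rot: [-3.14, 0.0, 1.517]
force: [-0.7, -0.8, 0.6]
width: 85.1
gripper_force: 0.0
```

Request:
nudge_tcp([
  {"xyz": [45, 17, 0], "aperture": 85},
  {"xyz": [45, 17, 0], "aperture": 85},
  {"xyz": [45, 17, 0], "aperture": 85},
  {"xyz": [45, 17, 0], "aperture": 85},
  {"aperture": 85},
])

```text
clock: 8.8
eef_pos: [550.9, -41.1, 174.8]
tool_rot: [-3.14, -0.005, 1.535]
force: [-0.7, -0.3, 0.2]
width: 84.8
gripper_force: 0.0
```

Run:
```python
from h import *
rel(0,125,43,np.pi/2+W)
a=ctrl.get_image('top')
cv2.imwrite('pics/t3.png',cv2.resize(a[170:270,190:400],None,fx=3.8,fy=3.8,interpolation=cv2.INTER_CUBIC))
```

```text
t 8.8 p [550.9 -41.1 174.8] rot [-3.14  -0.005  1.535] jig [  0.3 133.4] q [-0.47  0.7   0.82  1.86 -0.67  0.88  0.64] F [-0.7 -0.3  0.2] w 84.8 0.0
d tool [ -9.   -0.3 131.8]
rv [-0.0017 -0.0047  0.0214]
```

View pics/t3.png

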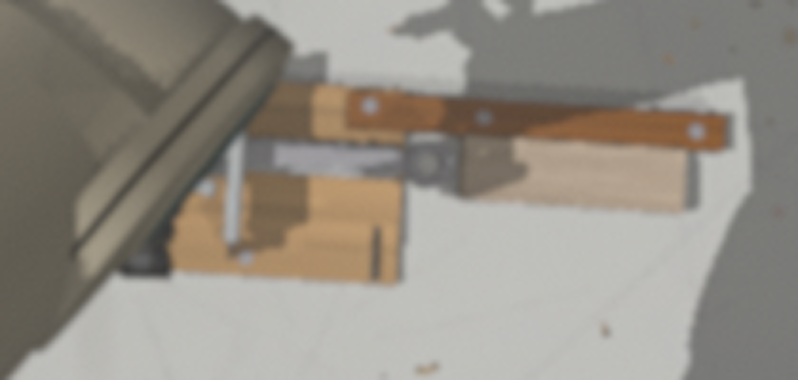

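Run:
```python
from h import *
J=lambda P:(RJ.T@(np.array(P)[:2]-O)).round(1)
tp=lambda u,v,z:J(onz('top',190+(u+.5)/3.8-.5,170+(v+.5)/3.8-.5,z))
sd=lambda u,v,z:J(onz('side',170+(u+.5)/3.3-.5,155+(v+.5)/3.3-.5,z))
print('oak near',tp(470,196,22),tp(680,211,22),'end',tp(686,180,22))
print('mark',tp(376,254,12),'plate edge',tp(402,250,10))
print('side mark',sd(110,277,12),'plate edge',sd(110,300,10),'ring',sd(197,270,38),'fence end',sd(250,572,18))
# accurate dark-pixel centroid of mark in both views (initial pictures)
for n,(r0,r1,c0,c1) in {'top':(228,246,284,294),'side':(232,246,192,216)}.items():
    g=cv2.cvtColor(cv2.imread(f'pics/{n}0.png'),6)[r0:r1,c0:c1].astype(float)
    w=np.clip(np.median(g)-25-g,0,None); v,u=np.mgrid[r0:r1,c0:c1]
    m=((w*u).sum()/w.sum(),(w*v).sum()/w.sum()); print(n,m,J(onz(n,*m,12)))
```

```text
oak near [-19.3 -61.5] [ -20.5 -198.4] end [-1.000e-01 -2.015e+02]
mark [-60.9  -3.4] plate edge [-57.2 -20.5]
side mark [-59.7  -1.3] plate edge [-59.5 -19.8] ring [ -0.7 -22.9] fence end [  22.  -225.9]
top (np.float64(288.56272401433694), np.float64(236.90322580645162)) [-61.9  -3.5]
side (np.float64(204.34632516703786), np.float64(241.30289532293986)) [-56.5  -9.5]
```

Request:
nudge_tcp([
  {"xyz": [-10, -0.3, 0], "rotvec": [0, -0.004, 0.021], "aperture": 85},
  {"xyz": [0, 0, 25], "aperture": 85},
  {"xyz": [0, 0, 35], "aperture": 85},
  {"xyz": [0, 0, 35], "aperture": 85},
  {"xyz": [0, 0, 25], "aperture": 85},
  {"xyz": [0, 0, 11], "aperture": 85},
  {"aperture": 85},
])

```text
clock: 9.55
eef_pos: [545.2, -62.9, 44.2]
tool_rot: [-3.137, 0.005, 1.497]
force: [-0.2, 0.2, 0.0]
width: 84.6
gripper_force: 0.0
```

Run:
```python
from h import *
rel(0,13.5,43,np.pi/2+W)
```

```text
t 9.55 p [545.2 -62.9  44.2] rot [-3.137  0.005  1.497] jig [ -4.1 111.3] q [-0.33  0.87  0.63  1.95 -0.87  0.63  0.81] F [-0.2  0.2  0. ] w 84.6 0.0
d tool [-97.7   5.8   1.7]
rv [-0.0048  0.0049 -0.0164]
```

Request:
nudge_tcp([
  {"xyz": [0, 4, 1], "rotvec": [-0.003, 0.004, -0.016], "aperture": 85},
  {"aperture": 85},
])

```text
clock: 9.75
eef_pos: [551.8, -62.3, 45.4]
tool_rot: [3.138, 0.001, 1.517]
force: [0.2, 0.0, 0.7]
width: 85.0
gripper_force: 0.0
```

Request:
nudge_tcp([
  {"xyz": [-8, 0, 0], "aperture": 85},
  {"xyz": [-9, 0, 0], "aperture": 85},
  {"xyz": [-9, 0, 0], "aperture": 85},
  {"xyz": [-9, 0, 0], "aperture": 85},
  {"xyz": [-9, 0, 0], "aperture": 85},
  {"xyz": [-9, 0, 0], "aperture": 85},
  {"xyz": [-9, 0, 0], "aperture": 85},
  {"xyz": [-6, 0, 0], "aperture": 85},
  {"aperture": 85},
  {"aperture": 85},
])

```text
clock: 10.75
eef_pos: [547.1, -128.5, 44.5]
tool_rot: [3.141, -0.001, 1.517]
force: [0.8, 4.3, 2.6]
width: 85.5
gripper_force: 2.1
```

Run:
```python
from h import *
rel(0,13.5,43,np.pi/2+W)
```

```text
t 10.75 p [ 547.1 -128.5   44.5] rot [ 3.141e+00 -1.000e-03  1.517e+00] jig [ 1.4 45.9] q [-0.2   0.87  0.62  1.92 -0.85  0.63  0.92] F [0.8 4.3 2.6] w 85.5 2.097658636048436
d tool [-32.4  -1.5   1.4]
rv [ 0.001  -0.0013  0.0031]
```

Request:
nudge_tcp([
  {"xyz": [-8, -0.4, 0.4], "aperture": 85},
  {"xyz": [-8, -0.4, 0.4], "aperture": 85},
  {"xyz": [-6, -0.4, 0.4], "aperture": 85},
  {"xyz": [-4, -0.3, 0], "aperture": 85},
  {"aperture": 85},
  {"aperture": 85},
])

```text
clock: 11.35
eef_pos: [544.3, -154.1, 43.0]
tool_rot: [3.141, -0.001, 1.518]
force: [2.1, 4.5, 3.1]
width: 84.8
gripper_force: 2.3
```

Run:
```python
from h import *
rel(0,13.5,43,np.pi/2+W)
a=ctrl.get_image('top'); b=ctrl.get_image('side'); cv2.imwrite('pics/t4f.png',a); cv2.imwrite('pics/s4f.png',b)
A=cv2.resize(a[190:265,240:340],(600,450),interpolation=2); B=cv2.resize(b[170:260,170:290],(600,450),interpolation=2)
cv2.imwrite('pics/s4.png',B); cv2.imwrite('pics/t4.png',A)
```

```text
t 11.35 p [ 544.3 -154.1   43. ] rot [ 3.141e+00 -1.000e-03  1.518e+00] jig [ 0.2 20.2] q [-0.15  0.88  0.61  1.91 -0.85  0.64  0.96] F [2.1 4.5 3.1] w 84.8 2.2872304257180076
d tool [-6.7 -0.2  0. ]
rv [ 0.0009 -0.0012  0.0038]
```

View pics/s4.png

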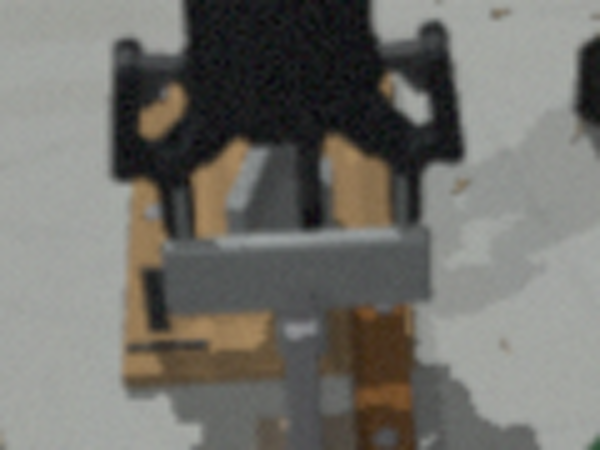

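The fingers straddle grip and lever and push the crosspiece. The pointer foot, at (158,328), is just short of the mark line at (167,346).

Run:
```python
from h import *
J=lambda P:(RJ.T@(np.array(P)[:2]-O)).round(1)
sd=lambda u,v,z:J(onz('side',170+(u+.5)/5-.5,170+(v+.5)/5-.5,z))
for v in(325,328,331): print('pointer foot',sd(158,v,14))
print('mark',sd(167,342,12),sd(167,346,12),sd(167,350,12), 'plate edge',sd(160,384,10))
```

```text
pointer foot [-63.7   9. ]
pointer foot [-63.7   7.2]
pointer foot [-63.6   5.4]
mark [-59.7   0.4] [-59.7  -1.9] [-59.6  -4.3] plate edge [-62.4 -21.9]
```

View pics/t4.png

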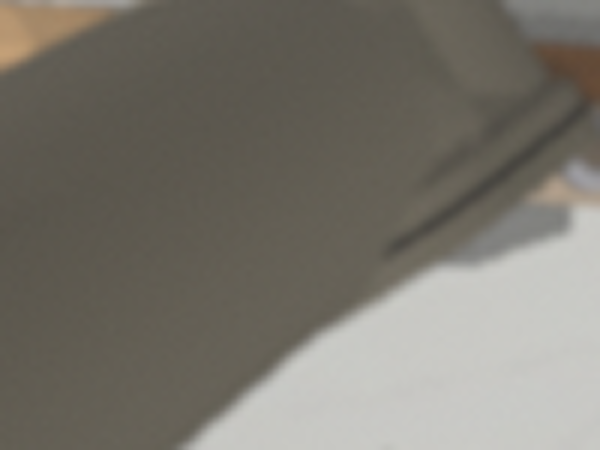

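Request:
nudge_tcp([
  {"xyz": [-5, 0, 0], "aperture": 85},
  {"xyz": [-3, 0, 0], "aperture": 85},
  {"aperture": 85},
  {"aperture": 85},
])

```text
clock: 11.85
eef_pos: [543.7, -161.9, 42.9]
tool_rot: [3.141, -0.001, 1.518]
force: [2.3, 4.6, 2.6]
width: 85.1
gripper_force: 2.3
```

Run:
```python
from h import *
rel(0,13.5,43,np.pi/2+W)
b=ctrl.get_image('side')
cv2.imwrite('pics/s5.png',cv2.resize(b[215:255,185:235],(800,640),interpolation=2)[:600])
```

```text
t 11.85 p [ 543.7 -161.9   42.9] rot [ 3.141e+00 -1.000e-03  1.518e+00] jig [ 0.  12.4] q [-0.13  0.88  0.61  1.9  -0.84  0.64  0.97] F [2.3 4.6 2.6] w 85.1 2.3471826442983
d tool [ 1.1 -0.  -0.1]
rv [ 0.0005 -0.0014  0.0038]
```

View pics/s5.png

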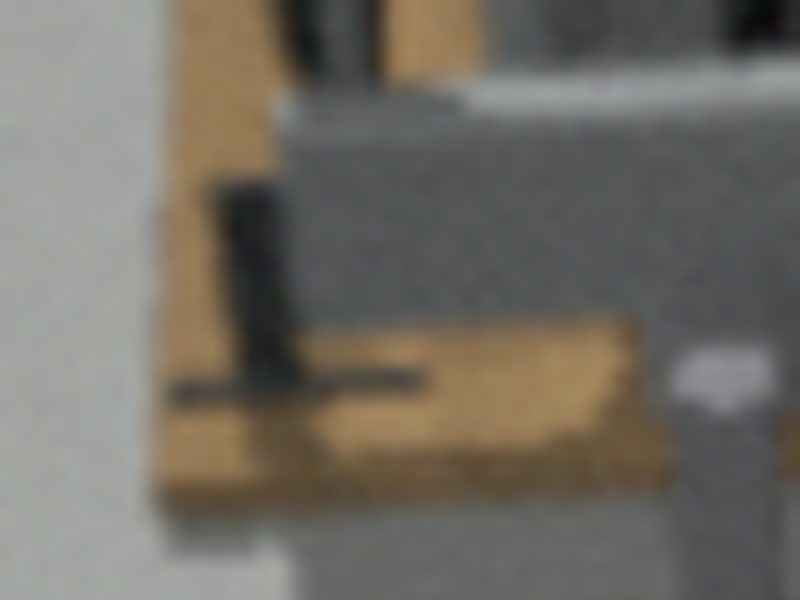

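The pointer foot at (265,382) stands on the mark at (265,387); allowing for the foot's height they match within about 1 mm. I'll hold briefly, then squeeze.

Request:
nudge_tcp([
  {"aperture": 85},
  {"aperture": 85},
  {"aperture": 85},
  {"aperture": 45},
  {"aperture": 45},
  {"aperture": 45},
])

```text
clock: 12.5
eef_pos: [540.0, -161.6, 42.2]
tool_rot: [-3.136, -0.003, 1.517]
force: [-6.2, 5.4, 5.6]
width: 45.5
gripper_force: 4.7
```

Request:
nudge_tcp([
  {"aperture": 20},
  {"aperture": 15},
  {"aperture": 10},
  {"aperture": 5},
  {"aperture": 0},
  {"aperture": 0},
  {"aperture": 0},
  {"aperture": 0},
])

```text
clock: 13.3
eef_pos: [545.8, -162.1, 43.1]
tool_rot: [3.138, -0.0, 1.519]
force: [7.7, 4.1, 1.2]
width: 21.3
gripper_force: 64.8
```

Run:
```python
from h import *
rel(0,13.5,43,np.pi/2+W)
b=ctrl.get_image('side'); cv2.imwrite('pics/s6f.png',b)
cv2.imwrite('pics/s6.png',cv2.resize(b[165:325,165:285],None,fx=3.7,fy=3.7,interpolation=2))
```

```text
t 13.3 p [ 545.8 -162.1   43.1] rot [ 3.138 -0.     1.519] jig [ 2.1 12.3] q [-0.13  0.88  0.61  1.9  -0.84  0.64  0.97] F [7.7 4.1 1.2] w 21.3 64.75607424974442
d tool [ 1.2 -2.1  0.1]
rv [ 0.0037 -0.0004  0.005 ]
```

View pics/s6.png

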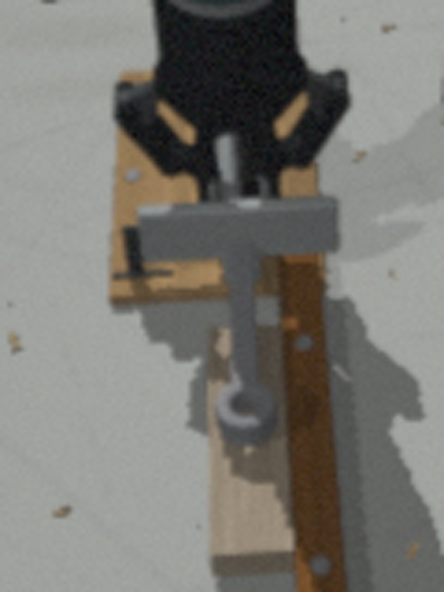

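The lever is shut between the fingers, the pointer at (135,270) is on the mark, and the offcut lies flush at the fence. I'll let it settle and hand in.

Request:
nudge_tcp([
  {"aperture": 0},
  {"aperture": 0},
  {"aperture": 0},
  {"aperture": 0},
])

```text
clock: 13.75
eef_pos: [545.8, -162.1, 43.2]
tool_rot: [3.138, -0.0, 1.519]
force: [7.2, 4.1, 1.2]
width: 21.3
gripper_force: 64.8
```

Run:
```python
from h import *
st(); print(ctrl.finish_job())
```

```text
t 13.75 p [ 545.8 -162.1   43.2] rot [ 3.138 -0.     1.519] jig [ 2.1 12.3] q [-0.13  0.88  0.61  1.9  -0.84  0.64  0.97] F [7.2 4.1 1.2] w 21.3 64.75678414106369
the job is handed in; nothing more can be done
None
```

I handed the job in at 13.75 s, with no verdict shown: by the last picture and readings, the offcut lies flush on the fence, the pointer stands at the mark, and the fingers hold the lever shut at about 65 N.

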